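Pack the glaze jars into the bench drawer and shut it

ROBOT

A 7-joint arm with a two-finger parallel gripper is mounted at the origin on a cart in front of the work surface, level with it; the furniture and walls round the work are solid. World frame = base frame: x ahead of the robot, y to its left, z up, the work surface at z = 0. Lengths are in m, angles in rad, forces in N, time in s.
With the tool pointing down it reaches from about 0.35 to 0.9 m from the base axis. Payload 19.9 kg.
Tool frame: the origin (TCP) lies between the finger pads; the fingertips stand 14 mm ahead of it and the grasp point (between the pads) lies 5 mm behind it (manip.nose_length is the distance from the TCP to the fingertips, in m); z points along the fingers, y is the line along which they close (so a half turn about z gives the same grasp; the last joint's range is limited). The gripper opens to 94 mm and grips with 3 to 60 N. Pads are 16 mm wide; open, the fingers measure 119 mm over their backs; the gripper's body (75 mm by 177 mm) begins 78 mm behind the grasp point.
Start: joints at [1.248, 0.417, -0.01, 1.614, 0.005, 1.111, -0.053], TCP at [0.174, -0.6, 0.219] pointing down, gripper open.
Joint ranges: [-2.81, 2.81], [-0.39, 2.02], [-1.27, 1.25], [0.06, 2.57], [-1.19, 4.33], [0.19, 2], [-2.82, 2.82]. Speed limits (rad/s): [1.89, 1.89, 2.39, 2.39, 3.01, 3.01, 3.01].

INTERFACE

Orientations are given as a unit quaternion [w, x, y, z].
In Python, from plant import manip, read_camera, camera_info, workorder gives the robot as it stands.
- The arm moves only by the tool step_arm, never from a script. Its argument "plan" is a list that holds one entry, the list of rows, each a list of 7 numbers: the shift along the world's x, y, z as a fraction of full scale, then the turn, a rotation vector about the world's x, y, z as a fraction of full scale, then the closure, from -1 (fully open) to 1 (shut). A call has 1 to 12 rows; each row shifts and turns the commanded pose from where the row before left it; what a row does not reach is not made up. Full scale, the value 1, is 20 mm for a shift and 8 degrees for a turn. A row lasts 1/8 s, in which the tool goes at most 62.5 mm and 10.7 degrees, less where a joint would pass 70% of its speed; a pose out of reach is approached as far as the arm can. A call with a number of a shift or a turn outside -1 to 1 is refused whole. A call with a gripper value outside its range is refused whole. The fingers move at their own pace and stop on an object; "grip_force" is the grip in N (left out, the last holds). Time passes only in rows, so rows that do not move let the fingers close. It gives the time, the measured TCP pose, the force, the opening and the grip force at its end, in the units of the state.
- manip.get_obs(): the state, without advancing time (a new reading comes with each control period).
- read_camera(name): name is "scene" or "top" or "wrist"; returns the picture (480x640x3 uint8, red, green, blue); there is no depth.
- camera_info(name): a dict with "fx", "fy", "cx", "cy" (pixels), "extrinsics" (4x4, takes a point from camera to world coordinates); the wrist camera has in their place "mount" (4x4, takes a point from camera to tool coordinates, whose origin is the TCP and whose axes are the flange's). Camera axes: x right, y down, z forward; pixel columns grow to the right and rows downward; lengths in m; the calibration is good to about 2 mm. A picture is of the moment at which its call begins: read the wrist's pose just before it. camera_info takes no time and is no camera call.
- workorder.finish_job(): hands the job in; it is judged then, once.
The state is a dict: "clock": time; "qpos": joint angles; "dq": joint speeds; "effort": joint torques, N m; "eef_pos": TCP position; "ee_rot": TCP orientation; "force": force on the tool from outside, world axes, zero at the start; "ft_torque": the same for the moment, N m; "opening": finger opening in m; "gripper_force": force on a finger pad.
Only numpy, scipy, OpenCV 4.12 (cv2) and the standard library are available. Lean on these libraries where they do the work, as an engineer would, in place of code of your own. Each camera call takes 0.05 s, during which the arm holds its last target. There are 200 camera calls.

TASK

Pack all three screw-lid jars standing upright, side by side on the floor of the front compartment of the open drawer; it is only just long enough for the three, so move the jar that is already in it along if it is in the way. Then push the drawer fully home. The jars are glass: do not tip them over, or drop or slam them into the drawer, and leave the tumbler and the bowl where they are.

Things in the scene. Friction and masses are not known exactly. Their poses are not given: they have to be found in the camera images.
- chest: small wooden bench chest without a front, fixed to the table: 172 mm deep, 238 mm wide, 117 mm high, with one drawer. Origin: on the table under the middle of its front face; +x goes into the chest (the drawer slides out to -x), y along its width, z up. The jars pass under its roof when they stand in the drawer (underside at z = 108 mm).
- drawer (a joint): slide of the drawer, m: 0 shut, grows as it comes out (stop at 0.160); it starts about 0.15 open. It slides with about 2 N of friction and stays where it is left.
- front_row (a point): moves with the drawer: middle of the front compartment's floor, 13 mm above the table; axes as the chest. Compartment: 74 mm in x, 198 mm in y, plain walls 38 mm high inside (tops 51 mm above the table). Behind it a 6 mm divider and a 66 mm rear compartment with flat tiles fixed in it, lower than the walls. In front a 10 mm panel, outer face 47 mm from this point.
- drawer_handle (a point): moves with the drawer: middle of the steel bar handle on its front panel, 36 mm above the table. The bar is 10 mm thick and 90 mm long along y, its axis 30 mm in front of the panel.
- jar_tall: tallest and slimmest screw-lid glass jar, 56 mm in diameter, 86 mm high, 0.2 kg; it already stands in the front compartment of the drawer, anywhere near its middle. Origin: centre of the underside, z up.
- jar_middle: middle-sized screw-lid glass jar, 60 mm in diameter, 79 mm high (lid, a little narrower, above 63 mm), 0.22 kg, on the table. Origin: centre of the underside, z up.
- jar_wide: widest and lowest screw-lid glass jar, 66 mm in diameter, 72 mm high (lid, 58 mm wide, above 56 mm), 0.24 kg, on the table. Origin: centre of the underside, z up.
- tumbler: bystander: pale green ceramic tumbler, 66 mm in diameter, 77 mm high. Origin: centre of the underside.
- bowl: bystander: small grey-white glazed bowl, 105 mm in diameter, 44 mm high. Origin: centre of the underside.

How it is judged:
By the outcome, as a careful person would: the job done as asked, in the order asked, and still so for the second after the job is handed in, with the robot touching nothing.
It also fails if it takes over 72 s, if anything falls off the work surface, if the arm or the gripper's body presses on something with over 40 N, if the wrist force passes 120 N, or if a joint passes its speed limit or range.

## Working session

There is one attempt and no reset: what is moved stays moved. The work goes in short steps, Python scripts to look and compute and a tool call to move; the robot and the scene stay as the last step left them, time stands still between calls to the robot, and variables do not carry over. Pictures are saved under pics/ and viewed, at most 10 in all, crops included, and the job is handed in when it is done.

Besides the shell and the picture viewer there is one more tool, called after "Call:" by a JSON object that holds its "method" and its "body". step_arm: Moves the arm, as the interface text tells. Its arguments: {"type":"object","properties":{"plan":{"type":"array","items":{"type":"array","items":{"type":"array","items":{"type":"number","minimum":-1,"maximum":1}}}},"grip_force":{"type":"number"}},"required":["plan"]}

```bash
mkdir -p pics; ls; python3 - <<'E'
from plant import manip, read_camera, camera_info
import cv2,numpy as np
np.set_printoptions(precision=4,suppress=True)
for n in ["scene","top"]:
    im=read_camera(n); cv2.imwrite(f"pics/{n}0.png",im[:,:,::-1]); c=camera_info(n)
    print(n,c["fx"],c["fy"],c["cx"],c["cy"]);print(np.array(c["extrinsics"]))
print(camera_info("wrist"))
o=manip.get_obs();print(o["eef_pos"],o["ee_rot"],o["opening"],o["clock"],manip.nose_length)
E
```

```text
pics
scene 521.5063808180382 521.5063808180382 323.9344911324114 228.48198664495482
[[ 0.995  -0.0742  0.0673  0.5073]
 [-0.0977 -0.5699  0.8159 -0.5977]
 [-0.0222 -0.8183 -0.5743  0.6229]
 [ 0.      0.      0.      1.    ]]
top 483.74572215285264 483.74572215285264 328.0849097616297 234.4200648986505
[[-0.0192 -0.9965  0.0816  0.5284]
 [-0.9995  0.0169 -0.0285  0.235 ]
 [ 0.027  -0.0821 -0.9963  0.9834]
 [ 0.      0.      0.      1.    ]]
{'fx': 413.76290232004925, 'fy': 413.76290232004925, 'cx': 316.67278465230817, 'cy': 236.63074278365963, 'mount': array([[ 0.0001, -0.9637, -0.2671,  0.078 ],
       [ 1.    , -0.0002,  0.0009,  0.0007],
       [-0.0009, -0.2671,  0.9637, -0.1643],
       [ 0.    ,  0.    ,  0.    ,  1.    ]])}
[ 0.1737 -0.6     0.2189] [-0.0005  0.9901  0.1404 -0.0001] 0.09370006344026705 0.1 0.014
```

View pics/top0.png

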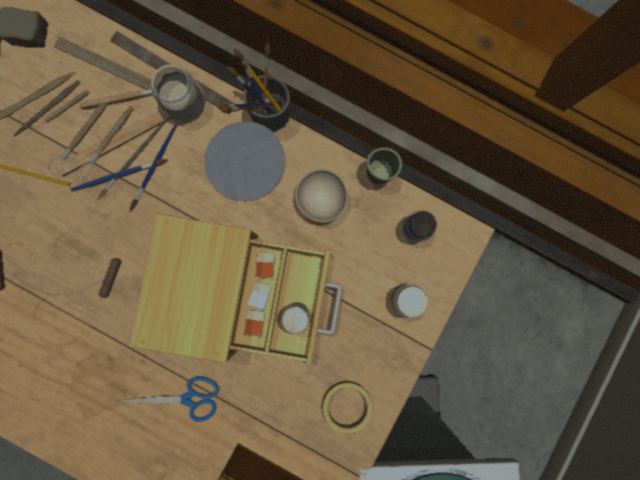

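View pics/scene0.png

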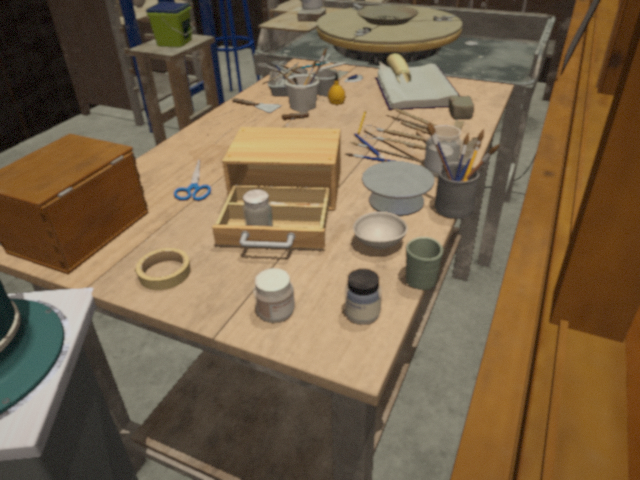

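The top view shows the chest at (195,287) and the drawer open to the right, with its handle at (333,308). The tall jar stands in the drawer at (294,319). The white jar is at (409,301), the dark-lidded jar at (420,226), the bowl at (321,196) and the tumbler at (383,166). In the scene view the white jar at (274,295) is wider and lower than the dark-lidded one at (363,296), so white is jar_wide and dark is jar_middle.

```bash
python3 - <<'E'
import cv2
im=cv2.imread("pics/top0.png")
c=cv2.resize(im[140:370,225:455],(600,600),interpolation=cv2.INTER_CUBIC)
c=cv2.convertScaleAbs(c,alpha=1.5)
cv2.imwrite("pics/crop0.png",c)
E
cat > h.py <<'E'
import numpy as np
from plant import manip, read_camera, camera_info
np.set_printoptions(precision=4,suppress=True)
def cast(name,uv,z,ext=None):
    c=camera_info(name); E=np.array(c["extrinsics"]) if ext is None else ext
    d=E[:3,:3]@np.array([(uv[0]-c["cx"])/c["fx"],(uv[1]-c["cy"])/c["fy"],1.])
    return E[:3,3]+d*(z-E[2,3])/d[2]
def proj(name,p,ext=None):
    c=camera_info(name); E=np.array(c["extrinsics"]) if ext is None else ext
    q=E[:3,:3].T@(np.asarray(p)-E[:3,3]); return np.array([c["fx"]*q[0]/q[2]+c["cx"],c["fy"]*q[1]/q[2]+c["cy"]])
def wrist_ext():
    from scipy.spatial.transform import Rotation as R
    o=manip.get_obs(); T=np.eye(4); w,x,y,z=o["ee_rot"]; T[:3,:3]=R.from_quat([x,y,z,w]).as_matrix(); T[:3,3]=o["eef_pos"]
    return T@np.array(camera_info("wrist")["mount"])
E
```

```text
(no output)
```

View pics/crop0.png

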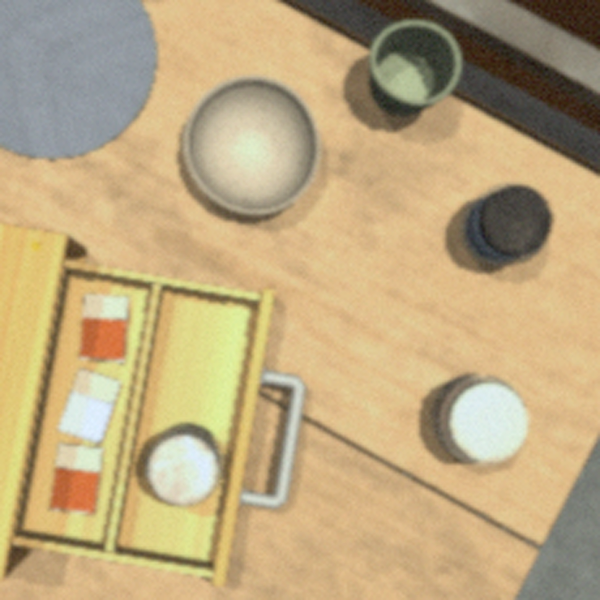

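```bash
python3 - <<'E'
from h import *
P=lambda x,y,z: cast("top",(225+x/2.6087,140+y/2.6087),z)
for n,a in dict(wide=(488,421,.072),mid=(516,221,.079),tall=(183,468,.099),tumbler=(416,65,.077),bowl=(251,146,.044),
 pf1=(272,292,.051),pf2=(221,582,.051),in_rt=(255,302,.051),in_rb=(209,562,.051),in_lt=(160,287,.051),in_lb=(116,548,.051),roof1=(68,236,.117),h1=(301,376,.036),h2=(284,505,.036)).items(): print(n,P(*a))
f=P(272,292,.051)-P(221,582,.051); print(np.linalg.norm(f),np.degrees(np.arctan2(f[1],f[0])))
r=(np.array([160,290]));
for a,z in ((133,216),.117),((128,348),.117),((250,229),.117),((226,361),.117): print(a,cast("top",a,z))
E
```

```text
wide [0.4741 0.0536 0.072 ]
mid [0.6177 0.0298 0.079 ]
tall [0.4478 0.2721 0.099 ]
tumbler [0.7339 0.0988 0.077 ]
bowl [0.6811 0.2201 0.044 ]
pf1 [0.5708 0.2067 0.051 ]
pf2 [0.3611 0.2478 0.051 ]
in_rt [0.5636 0.2194 0.051 ]
in_rb [0.3756 0.2562 0.051 ]
in_lt [0.5759 0.2893 0.051 ]
in_lb [0.3872 0.3234 0.051 ]
roof1 [0.6087 0.3481 0.117 ]
h1 [0.5082 0.1858 0.036 ]
h2 [0.4134 0.2004 0.036 ]
0.21360778921613255 -11.084400190945715
(133, 216) [0.6382 0.5576 0.117 ]
(128, 348) [0.4064 0.5631 0.117 ]
(250, 229) [0.6114 0.35   0.117 ]
(226, 361) [0.3801 0.3932 0.117 ]
```

Sizes check out: the panel measures 214 mm, the slide comes to about 0.148, and front_row is at about (0.475,0.273). The chest's y axis lies about -10.8° off world x. I'll move over the scene, turning the tool about -27° so it closes along the drawer's depth.

Call:
{"method": "step_arm", "body": {"plan": [[[0.75,1,0,0,0,-0.28,-1],[0.75,1,0,0,0,-0.28,-1],[0.75,1,0,0,0,-0.28,-1],[0.75,1,0,0,0,-0.28,-1],[0.75,1,0,0,0,-0.28,-1],[0.75,1,0,0,0,-0.28,-1],[0.75,1,0,0,0,-0.28,-1],[0.75,1,0,0,0,-0.28,-1],[0.75,1,0,0,0,-0.28,-1],[0.75,1,0,0,0,-0.28,-1],[0.75,1,0,0,0,-0.28,-1],[0.75,1,0,0,0,-0.28,-1]]]}}

```text
clock: 1.6
eef_pos: [0.3541, -0.3595, 0.2192]
ee_rot: [-0.0, 0.996, -0.094, -0.0]
force: [0.8, -0.0, -0.6]
opening: 0.0938
gripper_force: 0.0
```

Call:
{"method": "step_arm", "body": {"plan": [[[0.75,1,0,0,0,0,-1],[0.75,1,0,0,0,0,-1],[0.75,1,0,0,0,0,-1],[0.75,1,0,0,0,0,-1],[0.75,1,0,0,0,0,-1],[0.75,1,0,0,0,0,-1],[0.75,1,0,0,0,0,-1],[0.75,1,0,0,0,0,-1],[0,1,0,0,0,0,-1],[0,1,0,0,0,0,-1],[0,1,0,0,0,0,-1],[0,1,0,0,0,0,-1]]]}}

```text
clock: 3.1
eef_pos: [0.4736, -0.1197, 0.2192]
ee_rot: [-0.0, 0.996, -0.094, -0.0]
force: [0.5, -0.2, 0.9]
opening: 0.0941
gripper_force: 0.0
```

Call:
{"method": "step_arm", "body": {"plan": [[[0,1,0,0,0,0,-1],[0,1,0,0,0,0,-1],[0,1,0,0,0,0,-1],[0,1,0,0,0,0,-1],[0,1,0,0,0,0,-1],[0,1,0,0,0,0,-1],[0,1,0,0,0,0,-1],[0,1,0,0,0,0,-1],[0,1,0,0,0,0,-1],[0,0,0,0,0,0,-1]]]}}

```text
clock: 4.35
eef_pos: [0.4736, 0.0607, 0.2193]
ee_rot: [-0.0, 0.996, -0.092, -0.0]
force: [-0.3, -0.9, 0.5]
opening: 0.0942
gripper_force: 0.0
```

```bash
python3 - <<'E'
from h import *; import cv2
o=manip.get_obs();print(o["eef_pos"],o["ee_rot"],o["clock"],o["force"]);E=wrist_ext(); print(E)
im=read_camera("wrist"); cv2.imwrite("pics/w1.png",im[:,:,::-1]); np.save("w1.npy",E)
print(proj("wrist",[.474,.0536,.072],E),proj("wrist",[.4478,.2721,.099],E))
E
```

```text
[0.4736 0.0607 0.2193] [-0.0002  0.9957 -0.0925 -0.0002] 4.35 [-0.3255 -0.9462  0.4906]
[[-0.1841 -0.9472 -0.2626  0.5505]
 [-0.9829  0.1776  0.0486  0.0458]
 [ 0.0006  0.2671 -0.9637  0.3836]
 [ 0.      0.      0.      1.    ]]
[324.727  224.5345] [ 46.7141 318.0863]
```

View pics/w1.png

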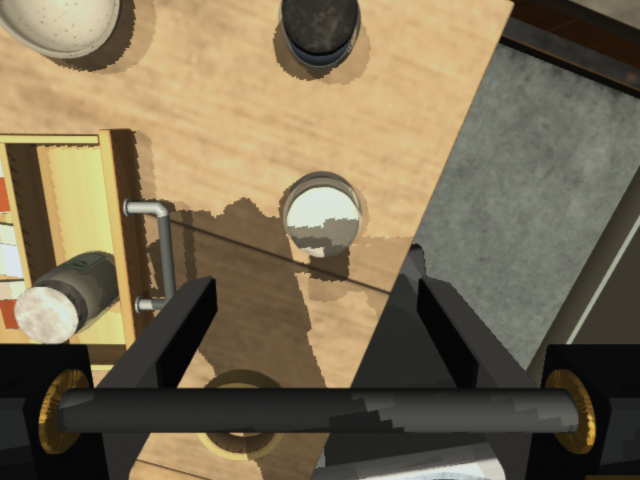

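The wrist view shows the white lid at about (323,221), against a predicted (325,224), and the tall jar's lid at (46,314), against (47,318). So the top measurements are within about 2 mm. The drawer walls run vertical in the picture, so the tool is aligned. Next I'll go above the tall jar.

Call:
{"method": "step_arm", "body": {"plan": [[[-0.12,0.96,0,0,0,0,-1],[-0.12,0.96,0,0,0,0,-1],[-0.12,0.96,0,0,0,0,-1],[-0.12,0.96,0,0,0,0,-1],[-0.12,0.96,0,0,0,0,-1],[-0.12,0.96,0,0,0,0,-1],[-0.12,0.96,0,0,0,0,-1],[-0.12,0.96,0,0,0,0,-1],[-0.12,0.96,0,0,0,0,-1],[-0.12,0.96,0,0,0,0,-1],[-0.1,0.96,0,0,0,0,-1],[0,0,0,0,0,0,-1]]]}}

```text
clock: 5.9
eef_pos: [0.4478, 0.271, 0.2192]
ee_rot: [-0.0, 0.996, -0.093, -0.0]
force: [-0.0, -0.3, 0.5]
opening: 0.0938
gripper_force: 0.0
```

```bash
python3 - <<'E'
from h import *; import cv2
o=manip.get_obs();print(o["eef_pos"],o["ee_rot"],o["clock"],o["force"]);E=wrist_ext()
im=read_camera("wrist"); cv2.imwrite("pics/w2.png",im[:,:,::-1]); np.save("w2.npy",E)
print(proj("wrist",[.4478,.2721,.099],E))
E
```

```text
[0.4478 0.271  0.2192] [-0.      0.9957 -0.0931 -0.0002] 5.9 [-0.0365 -0.2958  0.4847]
[314.1598 236.23  ]
```

View pics/w2.png

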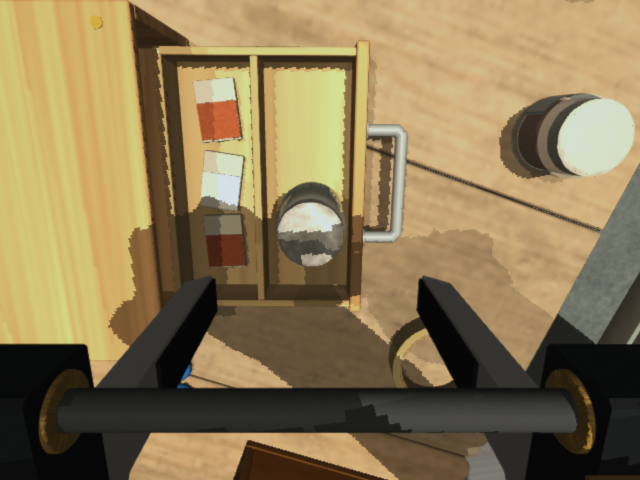

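The wrist view shows the tall jar's lid centred at (310,233). The front compartment's inner edges are the divider at x≈258–265, the panel at x≈356–350, and the end walls at y≈55 and y≈300.

```bash
python3 - <<'E'
from h import *
E=np.load("w2.npy"); C=lambda u,v,z: cast("wrist",(u,v),z,E)
tall=C(310.5,233.5,.099); wide=C(594.5,137,.072); print("tall",tall,"wide",wide, "wide w1",cast("wrist",(323,221),.072,np.load("w1.npy")),"mid w1",cast("wrist",(320,15),.079,np.load("w1.npy")))
a,b,c,d=C(259,55,.051),C(357,55,.051),C(351,301,.051),C(265,300,.051)
o1,o2=C(369,42,.051),C(361,309,.051)
print(a,b,c,d); n=lambda v:np.linalg.norm(v)
print(n(a-b),n(c-d),n(b-c),n(a-d),n(o1-o2)); ctr=(a+b+c+d)/4
f=o1-o2
for v in (b-c,a-d,f): print(np.degrees(np.arctan2(v[1],v[0])))
t=np.array([np.cos(np.radians(-10.8)),np.sin(np.radians(-10.8))]); nn=np.array([-t[1],t[0]])
print("ctr",ctr, "via panel",(o1+o2)[:2]/2+.047*nn)
print("tall t,n",(tall-ctr)[:2]@t,(tall-ctr)[:2]@nn)
from scipy.spatial.transform import Rotation as R
w,x,y,z=manip.get_obs()["ee_rot"]; Y=R.from_quat([x,y,z,w]).as_matrix(); print(Y, np.degrees(np.arctan2(Y[1,0],Y[0,0])))
E
```

```text
tall [0.4503 0.2743 0.099 ] wide [0.4765 0.0576 0.072 ] wide w1 [0.477  0.0544 0.072 ] mid w1 [0.6174 0.0308 0.079 ]
[0.5797 0.289  0.051 ] [0.5662 0.2174 0.051 ] [0.3713 0.2542 0.051 ] [0.3862 0.3276 0.051 ]
0.07286029395727914 0.07492312308036425 0.19836250552401033 0.19738969880034593 0.21484575671397335
-10.700271486921451
-11.29730889190456
-10.615971734901297
ctr [0.4759 0.2721 0.051 ] via panel [0.4766 0.2732]
tall t,n -0.02557365412694871 -0.0026062012217207726
[[ 0.9825 -0.1864 -0.0004]
 [-0.1864 -0.9825 -0.0003]
 [-0.0004  0.0003 -1.    ]] -10.744825604007797
```

Call:
{"method": "step_arm", "body": {"plan": [[[0.1,0.1,0,0,0,0,-1],[0,0,-0.9,0,0,0,-1],[0,0,-1,0,0,0,-1],[0,0,-1,0,0,0,-1],[0,0,-1,0,0,0,-1],[0,0,-1,0,0,0,-1],[0,0,-0.9,0,0,0,-1],[0,0,-0.8,0,0,0,-1],[0,0,-0.65,0,0,0,-1],[0,0,0,0,0,0,-1]]], "grip_force": 12}}

```text
clock: 7.2
eef_pos: [0.4494, 0.2727, 0.0736]
ee_rot: [0.0, 0.996, -0.093, -0.001]
force: [0.8, 0.4, 0.1]
opening: 0.0941
gripper_force: 0.0
```

Call:
{"method": "step_arm", "body": {"plan": [[[0,0,0,0,0,0,1],[0,0,0,0,0,0,1],[0,0,0,0,0,0,1],[0,0,0,0,0,0,1],[0,0,0,0,0,0,1],[0,0,0,0,0,0,1],[0,0,0,0,0,0,1]]]}}

```text
clock: 8.07
eef_pos: [0.4499, 0.273, 0.0746]
ee_rot: [-0.0, 0.996, -0.094, 0.0]
force: [0.6, -0.1, 2.5]
opening: 0.0517
gripper_force: 12.0
```

Call:
{"method": "step_arm", "body": {"plan": [[[0,0,0.3,0,0,0,1],[0,0,0.3,0,0,0,1],[-0.35,0.1,0,0,0,0,1],[-0.4,0.1,0,0,0,0,1],[-0.4,0.1,0,0,0,0,1],[-0.4,0.1,0,0,0,0,1],[-0.35,0.1,0,0,0,0,1],[-0.15,0.05,0,0,0,0,1],[0,0,0,0,0,0,1],[0,0,-0.2,0,0,0,1],[0,0,-0.2,0,0,0,1],[0,0,-0.1,0,0,0,1]]]}}

```text
clock: 9.57
eef_pos: [0.4087, 0.2837, 0.076]
ee_rot: [0.0, 0.996, -0.094, -0.0]
force: [-0.1, -0.2, -1.9]
opening: 0.0516
gripper_force: 11.9
```

Call:
{"method": "step_arm", "body": {"plan": [[[0,0,-0.1,0,0,0,1],[0,0,0,0,0,0,1]]]}}

```text
clock: 9.82
eef_pos: [0.4088, 0.2841, 0.0745]
ee_rot: [-0.0, 0.996, -0.093, 0.0]
force: [0.6, 0.8, -1.4]
opening: 0.0517
gripper_force: 11.9
```

Call:
{"method": "step_arm", "body": {"plan": [[[0,0,-0.06,0,0,0,1],[0,0,0,0,0,0,1]]]}}

```text
clock: 10.07
eef_pos: [0.4092, 0.2845, 0.074]
ee_rot: [-0.001, 0.996, -0.093, 0.001]
force: [-2.8, -0.9, 11.9]
opening: 0.0518
gripper_force: 12.2
```

Call:
{"method": "step_arm", "body": {"plan": [[[0,0,0,0,0,0,-1],[0,0,0,0,0,0,-1],[0,0,0,0,0,0,-1],[0,0,0,0,0,0,-1],[0,0,0.6,0,0,0,-1],[0,0,1,0,0,0,-1],[0,0,1,0,0,0,-1],[0,0,1,0,0,0,-1],[0.2,-0.4,1,0,0,0,-1],[0.2,-0.5,1,0,0,0,-1],[0.2,-0.5,1,0,0,0,-1],[0,0,0,0,0,0,-1]]]}}

```text
clock: 11.58
eef_pos: [0.4216, 0.2557, 0.2069]
ee_rot: [-0.001, 0.996, -0.094, 0.001]
force: [-0.4, -0.3, -0.2]
opening: 0.0939
gripper_force: 0.0
```

```bash
python3 - <<'E'
from h import *; import cv2
o=manip.get_obs();print(o["eef_pos"],o["clock"],o["force"]);E=wrist_ext()
im=read_camera("wrist"); cv2.imwrite("pics/w3.png",im[:,:,::-1]); np.save("w3.npy",E)
E
```

```text
[0.4216 0.2557 0.2069] 11.575 [-0.4438 -0.2792 -0.2433]
```

View pics/w3.png

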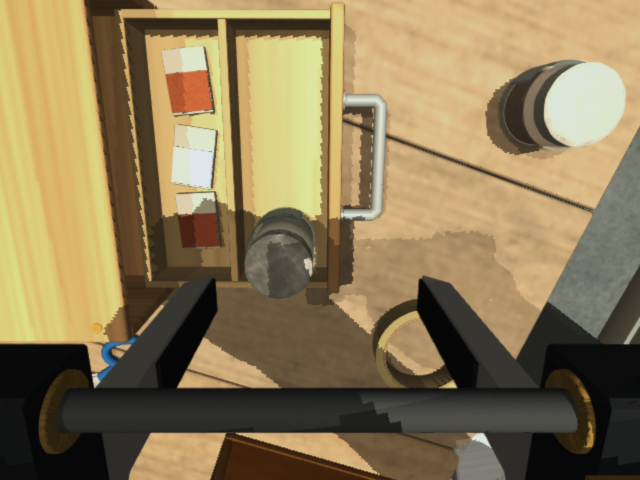

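The tall jar stands upright against the near end, with its lid at (280,264). The inner edges of the compartment are at x≈231–237 and x≈331–328, and y≈19–281.

```bash
python3 - <<'E'
from h import *
E=np.load("w3.npy"); C=lambda u,v,z: cast("wrist",(u,v),z,E)
t=np.array([np.cos(np.radians(-10.75)),np.sin(np.radians(-10.75))]); nn=np.array([-t[1],t[0]])
q=[C(*p,.051) for p in ((231,19),(331,19),(328,281),(238,280))]; ctr=sum(q)/4; tall=C(280,264,.099)
print(ctr,tall,np.linalg.norm(q[0]-q[1]),np.linalg.norm(q[2]-q[3]),np.linalg.norm(q[1]-q[2]),(tall-ctr)[:2]@t,(tall-ctr)[:2]@nn)
print("wide",C(585,104,.072), "wide tgt",ctr[:2]+t*-.002,"mid tgt",ctr[:2]+t*.0655)
E
```

```text
[0.4759 0.2717 0.051 ] [0.41   0.2833 0.099 ] 0.07017829621078318 0.07441996121269873 0.19641305073797377 -0.06694188890719463 -0.000908660959839689
wide [0.4759 0.0565 0.072 ] wide tgt [0.474  0.2721] mid tgt [0.5403 0.2595]
```

Call:
{"method": "step_arm", "body": {"plan": [[[0.275,-1,0,0,0,0,-1],[0.275,-1,0,0,0,0,-1],[0.275,-1,0,0,0,0,-1],[0.275,-1,0,0,0,0,-1],[0.275,-1,0,0,0,0,-1],[0.275,-1,0,0,0,0,-1],[0.275,-1,0,0,0,0,-1],[0.275,-1,0,0,0,0,-1],[0.275,-1,0,0,0,0,-1],[0.275,-1,0,0,0,0,-1],[0,0,-0.8,0,0,0,-1],[0,0,-1,0,0,0,-1]]], "grip_force": 18}}

```text
clock: 13.12
eef_pos: [0.4753, 0.0568, 0.1678]
ee_rot: [-0.0, 0.996, -0.093, -0.0]
force: [1.0, 0.1, 0.0]
opening: 0.0941
gripper_force: 0.0
```

Call:
{"method": "step_arm", "body": {"plan": [[[0,0,-1,0,0,0,-1],[0,0,-1,0,0,0,-1],[0,0,-1,0,0,0,-1],[0,0,-1,0,0,0,-1],[0,0,-0.9,0,0,0,-1],[0,0,-0.8,0,0,0,-1],[0,0,0,0,0,0,-1],[0,0,0,0,0,0,1],[0,0,0,0,0,0,1],[0,0,0,0,0,0,1],[0,0,0,0,0,0,1],[0,0,0,0,0,0,1]]]}}

```text
clock: 14.62
eef_pos: [0.4761, 0.0558, 0.0556]
ee_rot: [-0.0, 0.996, -0.094, 0.0]
force: [-0.3, -0.1, 7.3]
opening: 0.0646
gripper_force: 18.0
```

Call:
{"method": "step_arm", "body": {"plan": [[[0,0,0,0,0,0,1],[0,0,0,0,0,0,1]]]}}

```text
clock: 14.88
eef_pos: [0.4761, 0.0559, 0.0556]
ee_rot: [-0.0, 0.996, -0.094, 0.0]
force: [-1.0, 0.5, 6.4]
opening: 0.065
gripper_force: 18.0
```

Call:
{"method": "step_arm", "body": {"plan": [[[0,0,0.4,0,0,0,1],[0,0,0.8,0,0,0,1],[0,0,1,0,0,0,1],[0,0,1,0,0,0,1],[0,0,1,0,0,0,1],[0,0.4,0.6,0,0,0,1],[0,0.8,0.2,0,0,0,1],[0,1,0,0,0,0,1],[0,1,0,0,0,0,1],[0,1,0,0,0,0,1],[0,1,0,0,0,0,1],[0,1,0,0,0,0,1]]]}}

```text
clock: 16.38
eef_pos: [0.4751, 0.1817, 0.1548]
ee_rot: [-0.0, 0.996, -0.093, -0.001]
force: [-0.2, -0.1, -2.4]
opening: 0.0647
gripper_force: 18.0
```

Call:
{"method": "step_arm", "body": {"plan": [[[0,1,0,0,0,0,1],[0,1,0,0,0,0,1],[0,1,0,0,0,0,1],[0,0.8,0,0,0,0,1],[0,0.6,0,0,0,0,1],[-0.05,0.2,0,0,0,0,1],[0,0,0,0,0,0,1]]]}}

```text
clock: 17.25
eef_pos: [0.4747, 0.2718, 0.1551]
ee_rot: [0.0, 0.996, -0.094, -0.0]
force: [0.3, -0.2, -2.6]
opening: 0.0653
gripper_force: 18.0
```

```bash
python3 - <<'E'
from h import *; import cv2
o=manip.get_obs();print(o["eef_pos"],o["clock"],o["force"],o["opening"]);E=wrist_ext()
im=read_camera("wrist"); cv2.imwrite("pics/w4.png",im[:,:,::-1]); np.save("w4.npy",E)
print(proj("wrist",o["eef_pos"]+[0,0,.0164],E))
E
```

```text
[0.4747 0.2718 0.1551] 17.25 [ 0.3341 -0.1958 -2.6094] 0.06527982006297899
[315.2108 327.7617]
```

View pics/w4.png

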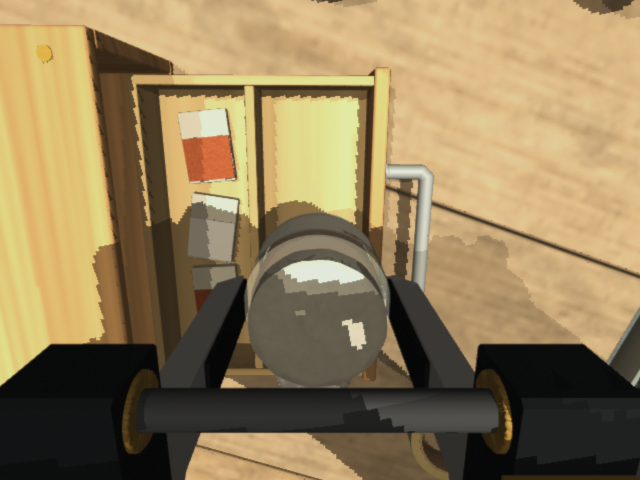

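The white jar is held level, its lid centred at (317,324) against a TCP projection of (315,328), and it lines up between the walls. Lowering now.

Call:
{"method": "step_arm", "body": {"plan": [[[0,0,-0.5,0,0,0,1],[0,0,-0.9,0,0,0,1],[0,0,-0.9,0,0,0,1],[0,0,-0.8,0,0,0,1],[0,0,-0.5,0,0,0,1],[0,0,-0.3,0,0,0,1],[0,0,-0.1,0,0,0,1],[0,0,-0.1,0,0,0,1],[0,0,0,0,0,0,1]]]}}

```text
clock: 18.42
eef_pos: [0.4749, 0.2719, 0.0734]
ee_rot: [-0.0, 0.996, -0.094, 0.0]
force: [-0.1, 0.2, -2.9]
opening: 0.0648
gripper_force: 18.0
```

Call:
{"method": "step_arm", "body": {"plan": [[[0,0,-0.1,0,0,0,1],[0,0,0,0,0,0,1]]]}}

```text
clock: 18.68
eef_pos: [0.4748, 0.2718, 0.0712]
ee_rot: [-0.0, 0.996, -0.094, -0.0]
force: [-0.2, -0.4, -2.4]
opening: 0.065
gripper_force: 18.0
```

Call:
{"method": "step_arm", "body": {"plan": [[[0,0,-0.08,0,0,0,1],[0,0,0,0,0,0,1]]]}}

```text
clock: 18.92
eef_pos: [0.4748, 0.2718, 0.0695]
ee_rot: [-0.0, 0.996, -0.094, -0.0]
force: [-0.1, -0.6, -1.8]
opening: 0.065
gripper_force: 18.0
```

Call:
{"method": "step_arm", "body": {"plan": [[[0,0,-0.05,0,0,0,1],[0,0,0,0,0,0,1]]]}}

```text
clock: 19.18
eef_pos: [0.4749, 0.2719, 0.0687]
ee_rot: [-0.0, 0.996, -0.094, 0.0]
force: [-0.2, -0.7, -1.8]
opening: 0.0648
gripper_force: 18.0
```

Call:
{"method": "step_arm", "body": {"plan": [[[0,0,-0.05,0,0,0,1],[0,0,0,0,0,0,1]]]}}

```text
clock: 19.42
eef_pos: [0.4751, 0.2725, 0.0685]
ee_rot: [-0.0, 0.996, -0.093, 0.0]
force: [-3.1, -1.1, 12.6]
opening: 0.0649
gripper_force: 18.0
```

Call:
{"method": "step_arm", "body": {"plan": [[[0,0,0,0,0,0,-1],[0,0,0,0,0,0,-1],[0,0,0,0,0,0,-1],[0,0,0,0,0,0,-1],[0,0,0.6,0,0,0,-1],[0,0,1,0,0,0,-1],[0,0,1,0,0,0,-1],[0,0,1,0,0,0,-1],[0,0,1,0,0,0,-1],[0.55,-0.95,1,0,0,0,-1],[0.55,-0.95,1,0,0,0,-1],[0.55,-0.95,0,0,0,0,-1]]]}}

```text
clock: 20.92
eef_pos: [0.5087, 0.2147, 0.202]
ee_rot: [-0.001, 0.996, -0.093, 0.001]
force: [0.4, 0.8, -0.9]
opening: 0.0941
gripper_force: 0.0
```

Call:
{"method": "step_arm", "body": {"plan": [[[0.55,-0.95,0,0,0,0,-1],[0.55,-0.95,0,0,0,0,-1],[0.55,-0.95,0,0,0,0,-1],[0.55,-0.95,0,0,0,0,-1],[0.55,-0.95,0,0,0,0,-1],[0.55,-0.95,0,0,0,0,-1],[0.55,-0.95,0,0,0,0,-1],[0.55,-0.95,0,0,0,0,-1],[0.55,-0.95,0,0,0,0,-1],[0.55,-0.7,0,0,0,0,-1],[0,0,0,0,0,0,-1]]]}}

```text
clock: 22.3
eef_pos: [0.6184, 0.0287, 0.1993]
ee_rot: [-0.0, 0.996, -0.094, -0.0]
force: [-0.5, 0.2, 0.5]
opening: 0.0945
gripper_force: 0.0
```

```bash
python3 - <<'E'
from h import *; import cv2
o=manip.get_obs();print(o["eef_pos"],o["clock"],o["force"],o["opening"]);E=wrist_ext()
im=read_camera("wrist"); cv2.imwrite("pics/w5.png",im[:,:,::-1]); np.save("w5.npy",E)
print(proj("wrist",[.6175,.0303,.079],E))
E
```

```text
[0.6184 0.0287 0.1993] 22.3 [-0.521   0.2147  0.5257] 0.0944869317850753
[313.7346 237.4664]
```

View pics/w5.png

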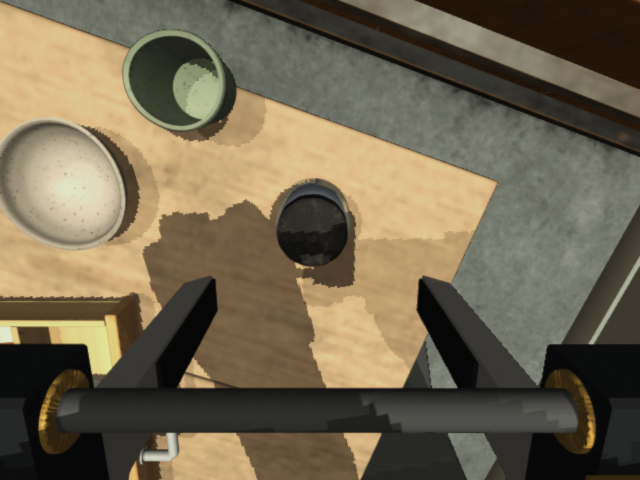

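```bash
python3 - <<'E'
from h import *; import cv2
E=np.load("w5.npy"); im=cv2.imread("pics/w5.png")
m=(im[150:290,250:370].max(2)<75).astype(np.uint8)
n,l,s,c=cv2.connectedComponentsWithStats(m); i=1+np.argmax(s[1:,4]); print(s[i],c[i]+[250,150])
for uv in ((312.5,230.5),): print(cast("wrist",uv,.079,E))
E
```

```text
[  26   44   73   73 4189] [312.2943 229.99  ]
[0.6227 0.0302 0.079 ]
```

The dark lid is at (312,230), which puts jar_middle at (0.622,0.030). Correcting by a few mm and descending.

Call:
{"method": "step_arm", "body": {"plan": [[[0.17,0.07,0,0,0,0,-1],[0,0,-0.8,0,0,0,-1],[0,0,-1,0,0,0,-1],[0,0,-1,0,0,0,-1],[0,0,-1,0,0,0,-1],[0,0,-1,0,0,0,-1],[0,0,-1,0,0,0,-1],[0,0,-0.8,0,0,0,-1],[0,0,-0.5,0,0,0,-1],[0,0,0,0,0,0,-1],[0,0,0,0,0,0,1],[0,0,0,0,0,0,1]]]}}

```text
clock: 23.85
eef_pos: [0.6216, 0.0313, 0.0583]
ee_rot: [-0.0, 0.996, -0.094, 0.0]
force: [0.6, -0.2, -0.7]
opening: 0.0776
gripper_force: 0.0
```

Call:
{"method": "step_arm", "body": {"plan": [[[0,0,0,0,0,0,1],[0,0,0,0,0,0,1],[0,0,0,0,0,0,1],[0,0,0,0,0,0,1],[0,0,0,0,0,0,1]]]}}

```text
clock: 24.48
eef_pos: [0.6214, 0.0316, 0.0579]
ee_rot: [-0.0, 0.996, -0.093, 0.0]
force: [0.1, 3.4, 4.8]
opening: 0.0563
gripper_force: 17.9
```

Call:
{"method": "step_arm", "body": {"plan": [[[0,0,0.2,0,0,0,1],[0,0,0.4,0,0,0,1],[0,0,0.4,0,0,0,1],[0,0,0,0,0,0,1]]]}}

```text
clock: 24.98
eef_pos: [0.6216, 0.0312, 0.0785]
ee_rot: [-0.0, 0.996, -0.094, 0.001]
force: [0.1, 0.5, -2.6]
opening: 0.0562
gripper_force: 17.8
```

```bash
python3 - <<'E'
from h import *; import cv2
o=manip.get_obs();print(o["eef_pos"],o["clock"],o["force"],o["opening"],o["gripper_force"]);E=wrist_ext()
im=read_camera("wrist"); np.save("w6.npy",E); s=read_camera("scene")
cv2.imwrite("pics/w6.png",np.hstack([im[160:480,150:490],cv2.resize(s[200:340,290:470],(411,320),interpolation=cv2.INTER_CUBIC)])[:,:,::-1])
print(proj("wrist",o["eef_pos"]+[0,0,.0214],E))
E
```

```text
[0.6216 0.0312 0.0785] 24.975 [ 0.1198  0.4591 -2.6123] 0.056228978582282985 17.772508515045047
[315.1587 333.9446]
```

View pics/w6.png

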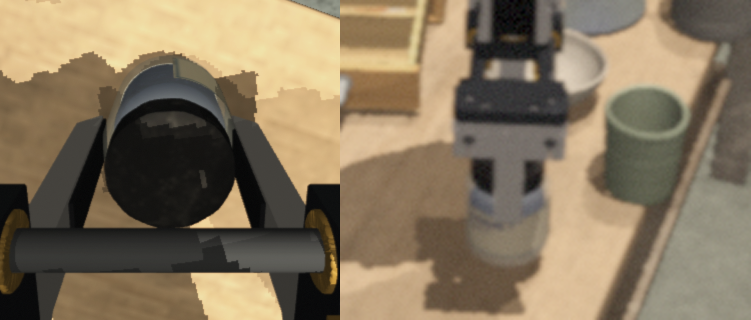

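```bash
python3 - <<'E'
from h import *; import cv2
im=np.mean([read_camera("top").astype(float) for _ in range(3)],0).astype(np.uint8)
cv2.imwrite("pics/top1.png",im[:,:,::-1])
hsv=cv2.cvtColor(im,cv2.COLOR_RGB2HSV); x0,y0=250,235
m=((hsv[...,1]<75)&(hsv[...,2]>110))[y0:375,x0:350].astype(np.uint8)
n,l,s,c=cv2.connectedComponentsWithStats(m)
t=np.array([np.cos(np.radians(-10.75)),np.sin(np.radians(-10.75))]); nn=np.array([-t[1],t[0]]); ctr=np.array([.4756,.2721])
for i in range(1,n):
    if s[i,4]>60:
        b=s[i]; uv=np.array([x0+b[0]+(b[2]-1)/2,y0+b[1]+(b[3]-1)/2])
        for z in (.085,.099): p=cast("top",uv,z)[:2]; print(b,uv,c[i]+[x0,y0],z,p,(p-ctr)@t,(p-ctr)@nn)
o=manip.get_obs();print(o["clock"],o["eef_pos"])
c=cv2.resize(im[225:375,225:355],(520,600),interpolation=cv2.INTER_CUBIC); cv2.imwrite("pics/crop1.png",cv2.convertScaleAbs(c,alpha=1.5)[:,:,::-1])
E
```

```text
[  7  18  17  10 150] [265.  257.5] [265.3267 256.9867] 0.085 [0.561  0.3269] 0.07372402230722185 0.0697504292812702
[  7  18  17  10 150] [265.  257.5] [265.3267 256.9867] 0.099 [0.5605 0.3254] 0.0734906075687305 0.06824899867578124
[  0  47  22  39 586] [260.5 301. ] [258.7509 299.8038] 0.085 [0.4814 0.3358] -0.006226957746622803 0.06364866741595089
[  0  47  22  39 586] [260.5 301. ] [258.7509 299.8038] 0.099 [0.4821 0.3342] -0.005214430542540856 0.062242325588941896
[ 67  46  25  54 386] [329.  307.5] [332.4689 309.4896] 0.085 [0.4669 0.2102] 0.0029755285218891724 -0.06242948552761392
[ 67  46  25  54 386] [329.  307.5] [332.4689 309.4896] 0.099 [0.4678 0.2106] 0.003844645806415784 -0.061871047702281544
[ 31  52  33  35 900] [297. 304.] [296.8978 304.1522] 0.085 [0.4745 0.2689] -0.0004970938576909461 -0.0033009080286251695
[ 31  52  33  35 900] [297. 304.] [296.8978 304.1522] 0.099 [0.4753 0.2684] 0.00042614016024557336 -0.0036639195046154938
[ 26  95  28  28 590] [289.5 343.5] [288.8153 343.1153] 0.085 [0.4033 0.2836] -0.07322500465365321 -0.002173918775452175
[ 26  95  28  28 590] [289.5 343.5] [288.8153 343.1153] 0.099 [0.4052 0.2829] -0.07116839172784858 -0.0025544930527791783
25.225 [0.621  0.0313 0.0774]
```

View pics/crop1.png

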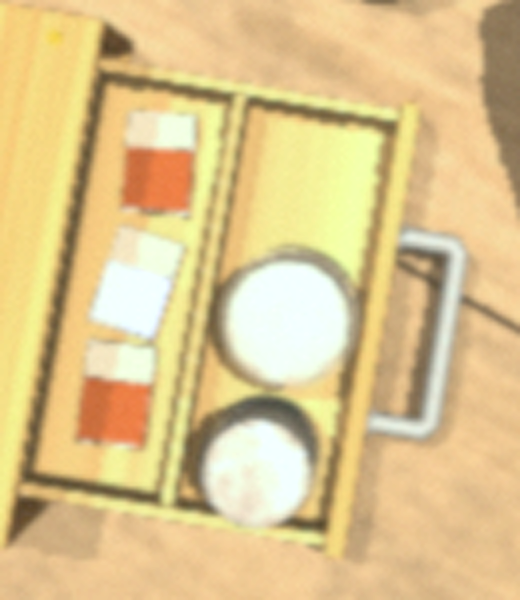

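The crop shows the white jar at crop (286,322), the tall jar at (257,470), and free floor at the far end from about y=105 to y=255. jar_middle is held upright, about 3 mm ahead of the TCP along the drawer. The hover target for the TCP is (0.537,0.2615).

Call:
{"method": "step_arm", "body": {"plan": [[[0,0,0.6,0,0,0,1],[0,0,1,0,0,0,1],[0,0,1,0,0,0,1],[-0.2,0.5,1,0,0,0,1],[-0.35,0.9,0.5,0,0,0,1],[-0.35,0.95,0,0,0,0,1],[-0.35,0.95,0,0,0,0,1],[-0.35,0.95,0,0,0,0,1],[-0.35,0.95,0,0,0,0,1],[-0.35,0.95,0,0,0,0,1],[-0.35,0.95,0,0,0,0,1],[-0.35,0.95,0,0,0,0,1]]]}}

```text
clock: 26.72
eef_pos: [0.5607, 0.1935, 0.1596]
ee_rot: [-0.0, 0.996, -0.094, 0.0]
force: [0.1, -0.2, -2.7]
opening: 0.056
gripper_force: 17.8
```

Call:
{"method": "step_arm", "body": {"plan": [[[-0.35,0.95,0,0,0,0,1],[-0.35,0.95,0,0,0,0,1],[-0.35,0.9,0,0,0,0,1],[-0.2,0.65,0,0,0,0,1],[0,0,0,0,0,0,1],[0,0,0,0,0,0,1]]]}}

```text
clock: 27.48
eef_pos: [0.5365, 0.2605, 0.1595]
ee_rot: [0.0, 0.996, -0.094, 0.0]
force: [0.8, -0.4, -2.0]
opening: 0.056
gripper_force: 17.8
```

```bash
python3 - <<'E'
from h import *; import cv2
o=manip.get_obs();print(o["eef_pos"],o["clock"],o["force"],o["opening"]);E=wrist_ext()
im=read_camera("wrist"); cv2.imwrite("pics/w7.png",im[:,:,::-1]); np.save("w7.npy",E)
m=(im.max(2)<75).astype(np.uint8)[200:389,230:400]
m=cv2.morphologyEx(m,cv2.MORPH_OPEN,np.ones((9,9)))
rows=[(200+r,230+np.flatnonzero(m[r]).min(),230+np.flatnonzero(m[r]).max()) for r in range(0,189,8) if m[r].any()]
print(rows, proj("wrist",o["eef_pos"]+[0,0,.021],E))
t=np.array([np.cos(np.radians(-10.75)),np.sin(np.radians(-10.75))]); nn=np.array([-t[1],t[0]]); ctr=np.array([.476,.272])
# far end wall inner edge: expected pixel and local brightness profile
for n in (-.02,0.,.02):
    p=ctr+t*.099+nn*n; uv=proj("wrist",[*p,.051],E); u=int(uv[0]); print(uv, im[int(uv[1])-14:int(uv[1])+14:2,u-3:u+4].mean((1,2)).astype(int))
E
```

```text
[0.5365 0.2605 0.1595] 27.475 [ 0.8125 -0.3585 -2.0481] 0.056042976530973156
[(232, np.int64(293), np.int64(322)), (240, np.int64(283), np.int64(322)), (248, np.int64(279), np.int64(295)), (264, np.int64(291), np.int64(347)), (272, np.int64(278), np.int64(361)), (280, np.int64(238), np.int64(399)), (288, np.int64(230), np.int64(399)), (296, np.int64(230), np.int64(399)), (304, np.int64(230), np.int64(399)), (312, np.int64(230), np.int64(399)), (320, np.int64(230), np.int64(399)), (328, np.int64(230), np.int64(399)), (336, np.int64(230), np.int64(399)), (344, np.int64(230), np.int64(399)), (352, np.int64(230), np.int64(399)), (360, np.int64(230), np.int64(399)), (368, np.int64(230), np.int64(369)), (376, np.int64(230), np.int64(361)), (384, np.int64(293), np.int64(343))] [315.1987 333.4855]
[345.7353 186.2538] [ 78  76  70 190 213 213 213 176 214 220 220 220 220 220]
[315.52  186.275] [ 84  74  73 189 211 213 212 152 200 212 212 211 211 211]
[285.2997 186.2962] [ 76  74  76 191 210 212 210 166 202 205 206 205 205 205]
```

Call:
{"method": "step_arm", "body": {"plan": [[[0.04,0,-0.4,0,0,0,1],[0,0,-0.5,0,0,0,1],[0,0,-0.5,0,0,0,1],[0,0,-0.3,0,0,0,1],[0,0,-0.2,0,0,0,1],[0,0,0,0,0,0,1]]]}}

```text
clock: 28.28
eef_pos: [0.5369, 0.2613, 0.1214]
ee_rot: [0.0, 0.996, -0.094, -0.0]
force: [0.1, 0.3, -2.5]
opening: 0.0564
gripper_force: 17.8
```

Call:
{"method": "step_arm", "body": {"plan": [[[0,0,-0.15,0,0,0,1],[0,0,-0.15,0,0,0,1],[0,0,0,0,0,0,1]]]}}

```text
clock: 28.65
eef_pos: [0.5369, 0.2612, 0.1154]
ee_rot: [0.0, 0.996, -0.094, -0.0]
force: [-0.4, -0.0, -2.9]
opening: 0.0562
gripper_force: 17.8
```

Call:
{"method": "step_arm", "body": {"plan": [[[0,0,-0.15,0,0,0,1],[0,0,-0.15,0,0,0,1],[0,0,-0.15,0,0,0,1],[0,0,0,0,0,0,1]]]}}

```text
clock: 29.15
eef_pos: [0.5369, 0.2612, 0.1063]
ee_rot: [0.0, 0.996, -0.094, -0.0]
force: [-0.5, 0.2, -3.0]
opening: 0.0561
gripper_force: 17.8
```

The jar's bottom is past the neighbour's shoulder and the wall tops with no contact. Continuing.

Call:
{"method": "step_arm", "body": {"plan": [[[0,0,-0.3,0,0,0,1],[0,0,-0.4,0,0,0,1],[0,0,-0.4,0,0,0,1],[0,0,-0.3,0,0,0,1],[0,0,-0.15,0,0,0,1],[0,0,-0.1,0,0,0,1],[0,0,0,0,0,0,1]]]}}

```text
clock: 30.02
eef_pos: [0.537, 0.2613, 0.0736]
ee_rot: [-0.0, 0.996, -0.093, 0.0]
force: [0.6, 0.5, -2.5]
opening: 0.0561
gripper_force: 17.8
```

Call:
{"method": "step_arm", "body": {"plan": [[[0,0,-0.08,0,0,0,1],[0,0,0,0,0,0,1]]]}}

```text
clock: 30.28
eef_pos: [0.537, 0.2613, 0.072]
ee_rot: [-0.0, 0.996, -0.094, -0.0]
force: [0.2, 0.1, -3.3]
opening: 0.056
gripper_force: 17.8
```

Call:
{"method": "step_arm", "body": {"plan": [[[0,0,-0.05,0,0,0,1],[0,0,0,0,0,0,1]]]}}

```text
clock: 30.52
eef_pos: [0.5371, 0.2613, 0.0711]
ee_rot: [-0.0, 0.996, -0.094, 0.0]
force: [0.1, 0.1, -2.3]
opening: 0.0561
gripper_force: 17.8
```

Call:
{"method": "step_arm", "body": {"plan": [[[0,0,-0.03,0,0,0,1],[0,0,0,0,0,0,1]]]}}

```text
clock: 30.78
eef_pos: [0.5374, 0.2614, 0.0708]
ee_rot: [-0.0, 0.996, -0.094, 0.0]
force: [0.4, -0.8, 3.8]
opening: 0.0564
gripper_force: 17.9
```

Call:
{"method": "step_arm", "body": {"plan": [[[0,0,0,0,0,0,-1],[0,0,0,0,0,0,-1],[0,0,0,0,0,0,-1],[0,0,0,0,0,0,-1],[0,0,0.6,0,0,0,-1],[0,0,1,0,0,0,-1],[0,0,1,0,0,0,-1],[0,0,1,0,0,0,-1],[0,0,1,0,0,0,-1],[0,0,1,0,0,0,-1],[0,0,0.5,0,0,0,-1],[0,0,0,0,0,0,-1]]]}}

```text
clock: 32.28
eef_pos: [0.5372, 0.2614, 0.193]
ee_rot: [-0.0, 0.996, -0.094, 0.0]
force: [0.2, -0.2, 0.1]
opening: 0.094
gripper_force: 0.0
```

Call:
{"method": "step_arm", "body": {"plan": [[[-0.34,-0.39,0,0,0,-0.94,1],[-0.34,-0.39,0,0,0,-0.94,1],[-0.34,-0.39,0,0,0,-0.94,1],[-0.34,-0.39,0,0,0,-0.94,1],[-0.34,-0.39,0,0,0,-0.94,1],[-0.34,-0.39,0,0,0,-0.94,1],[-0.34,-0.39,0,0,0,-0.94,1],[-0.34,-0.39,0,0,0,-0.94,1],[-0.34,-0.39,0,0,0,-0.94,1],[-0.34,-0.39,0,0,0,-0.94,1],[-0.34,-0.39,0,0,0,-0.94,1],[-0.34,-0.39,0,0,0,-0.94,1]]]}}

```text
clock: 33.78
eef_pos: [0.4749, 0.1743, 0.1645]
ee_rot: [0.007, 0.737, -0.676, -0.02]
force: [-0.7, -0.3, -0.0]
opening: 0.0006
gripper_force: 0.0
```

```bash
python3 - <<'E'
from h import *; import cv2
o=manip.get_obs();print(o["eef_pos"],o["ee_rot"],o["qpos"],o["clock"],o["force"],o["opening"])
im=read_camera("top"); s=read_camera("scene"); cv2.imwrite("pics/top2.png",im[:,:,::-1])
hsv=cv2.cvtColor(im,cv2.COLOR_RGB2HSV); x0,y0=250,235
m=(im.max(2)<80)[y0:330,275:330].astype(np.uint8)
n,l,st,c=cv2.connectedComponentsWithStats(m)
t=np.array([np.cos(np.radians(-10.75)),np.sin(np.radians(-10.75))]); nn=np.array([-t[1],t[0]]); ctr=np.array([.4756,.2721])
for i in range(1,n):
    if st[i,4]>60: uv=c[i]+[275,y0]; p=cast("top",uv,.092)[:2]; print("dark",st[i],uv,(p-ctr)@t,(p-ctr)@nn)
E
```

```text
[0.4749 0.1743 0.1645] [ 0.0074  0.7366 -0.676  -0.0205] [-1.3246  0.6113  1.2542  1.9637 -0.6783  1.1147 -2.8238] 33.775 [-0.7324 -0.2658 -0.0023] 0.000566186369477892
dark [ 11  23  32  29 662] [302.1979 271.4773] 0.05984674182978733 -0.002648581057307366
dark [ 40  32  15  63 596] [323.7601 305.6695] 0.005089741495702412 -0.05215072982388663
dark [ 0 58  7 35 76] [276.9474 310.3289] -0.017343689365653277 0.030499318369831035
dark [ 6 89 21  6 98] [290.9082 326.8878] -0.04249375130006723 0.0002919729449731871
```

The turn ran into the limit of joint 7. The gripper body clears the roof (0.126 against 0.117) when the fingers are at bar height, so the turn isn't needed and I'll turn back.

```bash
cat >> h.py <<'E'
def rotback():
    from scipy.spatial.transform import Rotation as R
    w,x,y,z=manip.get_obs()["ee_rot"]; return (R.from_quat([.9956,-.0937,0,0])*R.from_quat([x,y,z,w]).inv()).as_rotvec(degrees=True)/8
E
python3 -c "
from h import *
print(rotback(),manip.get_obs()['eef_pos'])"
```

```text
[ 0.0991 -0.3228  9.3344] [0.4754 0.1701 0.1638]
```

Call:
{"method": "step_arm", "body": {"plan": [[[-0.08,-0.04,0.08,0.008,-0.027,0.778,1],[-0.08,-0.04,0.08,0.008,-0.027,0.778,1],[-0.08,-0.04,0.08,0.008,-0.027,0.778,1],[-0.08,-0.04,0.08,0.008,-0.027,0.778,1],[-0.08,-0.04,0.08,0.008,-0.027,0.778,1],[-0.08,-0.04,0.08,0.008,-0.027,0.778,1],[-0.08,-0.04,0.08,0.008,-0.027,0.778,1],[-0.08,-0.04,0.08,0.008,-0.027,0.778,1],[-0.08,-0.04,0.08,0.008,-0.027,0.778,1],[-0.08,-0.04,0.08,0.008,-0.027,0.778,1],[-0.08,-0.04,0.08,0.008,-0.027,0.778,1],[-0.08,-0.04,0.08,0.008,-0.027,0.778,1]]]}}

```text
clock: 35.38
eef_pos: [0.4574, 0.1613, 0.1853]
ee_rot: [-0.001, 0.996, -0.09, -0.001]
force: [0.4, 0.0, 0.2]
opening: 0.0003
gripper_force: 0.0
```

```bash
python3 -c "
from h import *
o=manip.get_obs();print(rotback(),o['eef_pos'],o['qpos'],o['clock'])"
```

```text
[-0.0182 -0.0057 -0.0556] [0.4574 0.1613 0.1853] [-1.2527  0.3329  1.0189  2.013  -0.3455  0.9779 -1.8116] 35.375
```

Call:
{"method": "step_arm", "body": {"plan": [[[-0.1,-0.1,-0.7,0,0,-0.05,1],[0,0,-1,0,0,0,1],[0,0,-1,0,0,0,1],[0,0,-1,0,0,0,1],[0,0,-1,0,0,0,1],[0,0,-1,0,0,0,1],[0,0,-0.8,0,0,0,1],[0,0,-0.55,0,0,0,1],[0,0,0,0,0,0,1]]]}}

```text
clock: 36.5
eef_pos: [0.455, 0.1592, 0.0434]
ee_rot: [-0.001, 0.995, -0.096, -0.001]
force: [-0.3, -1.0, 0.5]
opening: 0.0004
gripper_force: 0.0
```

Call:
{"method": "step_arm", "body": {"plan": [[[0.04,0.2,0,0,0,0,1],[0.04,0.2,0,0,0,0,1],[0.04,0.2,0,0,0,0,1],[0.03,0.15,0,0,0,0,1],[0.02,0.1,0,0,0,0,1],[0.02,0.1,0,0,0,0,1],[0.02,0.1,0,0,0,0,1],[0.02,0.1,0,0,0,0,1],[0.02,0.1,0,0,0,0,1],[0.02,0.1,0,0,0,0,1],[0.03,0.15,0,0,0,0,1],[0.04,0.2,0,0,0,0,1]]]}}

```text
clock: 38.0
eef_pos: [0.462, 0.1937, 0.0438]
ee_rot: [-0.001, 0.995, -0.096, -0.001]
force: [-0.4, -2.8, 1.1]
opening: 0.0005
gripper_force: 0.9
```

Call:
{"method": "step_arm", "body": {"plan": [[[0.05,0.25,0,0,0,0,1],[0.055,0.3,0,0,0,0,1],[0.055,0.3,0,0,0,0,1],[0.055,0.3,0,0,0,0,1],[0.055,0.3,0,0,0,0,1],[0.055,0.3,0,0,0,0,1],[0.055,0.3,0,0,0,0,1],[0.055,0.3,0,0,0,0,1],[0.055,0.3,0,0,0,0,1],[0.055,0.3,0,0,0,0,1],[0.055,0.3,0,0,0,0,1],[0.055,0.25,0,0,0,0,1]]]}}

```text
clock: 39.5
eef_pos: [0.4751, 0.264, 0.0439]
ee_rot: [-0.001, 0.995, -0.096, -0.001]
force: [1.2, -3.0, 1.6]
opening: 0.0005
gripper_force: 1.5
```

Call:
{"method": "step_arm", "body": {"plan": [[[0.055,0.3,0,0,0,0,1],[0.055,0.3,0,0,0,0,1],[0.055,0.3,0,0,0,0,1],[0.055,0.3,0,0,0,0,1],[0.055,0.3,0,0,0,0,1],[0.055,0.3,0,0,0,0,1],[0.05,0.25,0,0,0,0,1],[0.04,0.2,0,0,0,0,1],[0.03,0.15,0,0,0,0,1]]]}}

```text
clock: 40.62
eef_pos: [0.4841, 0.3118, 0.0439]
ee_rot: [-0.001, 0.995, -0.096, -0.001]
force: [1.3, -2.6, 3.1]
opening: 0.0003
gripper_force: 1.7
```

Call:
{"method": "step_arm", "body": {"plan": [[[0.02,0.1,0,0,0,0,1],[0.02,0.1,0,0,0,0,1],[0.02,0.1,0,0,0,0,1],[0.02,0.1,0,0,0,0,1],[0,0,0,0,0,0,1]]]}}

```text
clock: 41.25
eef_pos: [0.4856, 0.3199, 0.0438]
ee_rot: [-0.001, 0.995, -0.096, -0.001]
force: [0.7, -0.8, 0.9]
opening: 0.0006
gripper_force: 0.4
```

Call:
{"method": "step_arm", "body": {"plan": [[[0.01,0.05,0,0,0,0,1],[0.01,0.05,0,0,0,0,1],[0,0,0,0,0,0,1]]]}}

```text
clock: 41.62
eef_pos: [0.486, 0.3216, 0.0438]
ee_rot: [-0.001, 0.995, -0.096, -0.001]
force: [-0.1, -1.1, 0.7]
opening: 0.0004
gripper_force: 0.8
```

Call:
{"method": "step_arm", "body": {"plan": [[[0.01,0.05,0,0,0,0,1],[0.01,0.05,0,0,0,0,1],[0,0,0,0,0,0,1]]]}}

```text
clock: 42.0
eef_pos: [0.4864, 0.3237, 0.0438]
ee_rot: [-0.001, 0.995, -0.096, -0.001]
force: [-0.1, -0.8, 0.7]
opening: 0.0008
gripper_force: 0.7
```

Call:
{"method": "step_arm", "body": {"plan": [[[0.01,0.05,0,0,0,0,1],[0.01,0.05,0,0,0,0,1],[0,0,0,0,0,0,1]]]}}

```text
clock: 42.38
eef_pos: [0.4869, 0.3257, 0.0439]
ee_rot: [-0.001, 0.995, -0.096, -0.001]
force: [-0.8, -0.4, 1.8]
opening: 0.0004
gripper_force: 0.6
```

Call:
{"method": "step_arm", "body": {"plan": [[[0.01,0.05,0,0,0,0,1],[0,0,0,0,0,0,1]]]}}

```text
clock: 42.62
eef_pos: [0.4871, 0.3267, 0.0439]
ee_rot: [-0.001, 0.995, -0.096, -0.001]
force: [-1.8, -1.1, 0.4]
opening: 0.0005
gripper_force: 0.7
```

Call:
{"method": "step_arm", "body": {"plan": [[[0.01,0.05,0,0,0,0,1],[0,0,0,0,0,0,1]]]}}

```text
clock: 42.88
eef_pos: [0.4872, 0.3277, 0.0438]
ee_rot: [-0.001, 0.995, -0.096, -0.001]
force: [-0.5, -1.0, 0.4]
opening: 0.0003
gripper_force: 0.7
```

Call:
{"method": "step_arm", "body": {"plan": [[[0.01,0.05,0,0,0,0,1],[0.01,0.05,0,0,0,0,1],[0,0,0,0,0,0,1]]]}}

```text
clock: 43.25
eef_pos: [0.4875, 0.3287, 0.0438]
ee_rot: [-0.001, 0.995, -0.096, -0.001]
force: [-3.8, -7.3, 3.5]
opening: 0.0006
gripper_force: 3.9
```

Call:
{"method": "step_arm", "body": {"plan": [[[0.01,0.05,0,0,0,0,1],[0.01,0.05,0,0,0,0,1],[0,0,0,0,0,0,1]]]}}

```text
clock: 43.62
eef_pos: [0.4876, 0.3289, 0.0436]
ee_rot: [0.0, 0.995, -0.096, -0.002]
force: [-8.7, -16.0, 9.5]
opening: 0.0005
gripper_force: 9.6
```

The hard stop is reached: 16 N with no further travel. Backing off.

Call:
{"method": "step_arm", "body": {"plan": [[[-0.05,-0.25,0,0,0,0,1],[-0.1,-0.5,0,0,0,0,1],[-0.15,-0.8,0,0,0,0,1],[-0.15,-0.8,0,0,0,0,1],[-0.15,-0.8,0,0,0,0,1],[0,-0.5,0.5,0,0,0,1],[0,-0.6,0.8,0,0,0,1],[0,-0.8,0.8,0,0,0,1],[0,-0.8,0.8,0,0,0,1],[0,-0.8,0.8,0,0,0,1],[0,-0.8,0.8,0,0,0,1],[0,0,0,0,0,0,1]]]}}

```text
clock: 45.12
eef_pos: [0.4766, 0.1817, 0.1351]
ee_rot: [-0.002, 0.995, -0.096, -0.0]
force: [-0.0, 0.6, 0.8]
opening: 0.0005
gripper_force: 0.0
```

```bash
python3 - <<'E'
from h import *; import cv2
o=manip.get_obs();print(o["eef_pos"],o["clock"],o["force"])
im=np.mean([read_camera("top").astype(float) for _ in range(3)],0).astype(np.uint8); cv2.imwrite("pics/top3.png",im[:,:,::-1])
t=np.array([np.cos(np.radians(-10.75)),np.sin(np.radians(-10.75))]); nn=np.array([-t[1],t[0]]); ctr=np.array([.4757,.272])
# profile along n at t=0 and +-60mm, handle height/panel height: rows of (n, colour)
for tt in (0.,.06,-.06):
    print(tt,[(round(n,3),*im[tuple(np.round(proj("top",[*(ctr+t*tt+nn*n),.045])).astype(int)[::-1])]) for n in np.arange(.05,.125,.005)])
# bystanders: change between the first and last pictures at bowl and tumbler
a=cv2.imread("pics/top0.png")[:,:,::-1]
for n,(u,v) in dict(bowl=(321,196),tumbler=(383,166)).items():
    print(n,cv2.absdiff(a,im)[v-25:v+25,u-25:u+25].mean(), cv2.phaseCorrelate(np.float32(a[v-30:v+30,u-30:u+30].mean(2)),np.float32(im[v-30:v+30,u-30:u+30].mean(2))))
E
```

```text
[0.4766 0.1817 0.1351] 45.125 [-0.0084  0.6174  0.8355]
0.0 [(np.float64(0.05), np.uint8(150), np.uint8(127), np.uint8(92)), (np.float64(0.055), np.uint8(137), np.uint8(115), np.uint8(84)), (np.float64(0.06), np.uint8(137), np.uint8(115), np.uint8(85)), (np.float64(0.065), np.uint8(131), np.uint8(115), np.uint8(92)), (np.float64(0.07), np.uint8(153), np.uint8(156), np.uint8(146)), (np.float64(0.075), np.uint8(115), np.uint8(113), np.uint8(105)), (np.float64(0.08), np.uint8(134), np.uint8(112), np.uint8(82)), (np.float64(0.085), np.uint8(135), np.uint8(113), np.uint8(84)), (np.float64(0.09), np.uint8(132), np.uint8(110), np.uint8(82)), (np.float64(0.095), np.uint8(104), np.uint8(85), np.uint8(61)), (np.float64(0.1), np.uint8(71), np.uint8(52), np.uint8(31)), (np.float64(0.105), np.uint8(160), np.uint8(121), np.uint8(72)), (np.float64(0.11), np.uint8(154), np.uint8(117), np.uint8(71)), (np.float64(0.115), np.uint8(160), np.uint8(151), np.uint8(91)), (np.float64(0.12), np.uint8(164), np.uint8(158), np.uint8(96))]
0.06 [(np.float64(0.05), np.uint8(157), np.uint8(130), np.uint8(95)), (np.
[... 1336 characters left out ...]
, np.uint8(84)), (np.float64(0.085), np.uint8(133), np.uint8(112), np.uint8(82)), (np.float64(0.09), np.uint8(131), np.uint8(110), np.uint8(79)), (np.float64(0.095), np.uint8(119), np.uint8(98), np.uint8(72)), (np.float64(0.1), np.uint8(73), np.uint8(57), np.uint8(35)), (np.float64(0.105), np.uint8(160), np.uint8(121), np.uint8(73)), (np.float64(0.11), np.uint8(144), np.uint8(109), np.uint8(63)), (np.float64(0.115), np.uint8(163), np.uint8(154), np.uint8(92)), (np.float64(0.12), np.uint8(164), np.uint8(161), np.uint8(96))]
bowl 10.493333333333334 ((-0.06584572045753845, -0.03668478762025984), 0.9623900498284234)
tumbler 6.4008 ((-0.049100749914629205, 0.0365965325342259), 0.9733275212181939)
```

The handle is now 30 mm in front of the chest face. The drawer travelled about 149 mm, matching its starting opening. The bowl and tumbler haven't moved (shift under 0.1 px). Handing in.

```bash
python3 -c "
from plant import workorder
print(workorder.finish_job())"
```

```text
the job is handed in; nothing more can be done
None
```

All three jars are packed in the front compartment, the drawer is pushed to its hard stop, and the job was handed in at about 45 s with the bowl and tumbler unmoved. The hand-in gave no verdict, the jars could not be seen after the drawer shut, and joints 3 and 7 touched their range limits (1.254 and -2.824) during one turn.

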